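Zero the scale and open the nutmeg jar

ROBOT

A 7-joint arm with a two-finger parallel gripper is mounted at the origin on the work surface. World frame = base frame: x ahead of the robot, y to its left, z up, the work surface at z = 0. Lengths are in m, angles in rad, forces in N, time in s.
With the tool pointing down it reaches from about 0.35 to 0.9 m from the base axis. Payload 7.2 kg.
Tool frame: the origin (TCP) lies between the finger pads; the fingertips stand 11 mm ahead of it and the grasp point (between the pads) lies 8 mm behind it; z points along the fingers, y is the direction in which the jaws open and shut (so a half turn about z gives the same grasp; the last joint's range is limited). The gripper opens to 88 mm and grips with 3 to 60 N. Pads are 20 mm wide; open, the fingers measure 115 mm over their backs; the gripper's body (75 mm by 178 mm) begins 61 mm behind the grasp point.
Start: joints at [1.07, 0.411, -0.013, 1.596, 0.006, 1.134, -0.082], TCP at [0.262, -0.567, 0.234] pointing down, gripper open.
Joint ranges: [-2.95, 2.95], [-0.29, 1.99], [-1.47, 1.44], [0.14, 2.54], [-1.03, 4.17], [0.13, 1.85], [-2.86, 2.86]. Speed limits (rad/s): [2.39, 2.39, 3.01, 3.01, 3.14, 3.14, 3.14].

INTERFACE

Orientations are given as a rotation vector (axis times angle).
In Python, from cell import arm gives the robot as it stands.
- The arm moves only by the tool step_arm, never from a script. Its argument "steps" is a list that holds one entry, the list of rows, each a list of 6 numbers: the shift along the tool's x, y, z in mm, then the turn, a rotation vector about the tool's x, y, z in rad. A call has 1 to 8 rows; each row shifts and turns the pose as measured when the row begins, along the tool's axes as they then stand; what a row does not reach is not made up. A row lasts 1/12 s, in which the tool goes at most 41.7 mm and 7.16 degrees, less where a joint would pass 70% of its speed; a pose out of reach is approached as far as the arm can. A call with a gripper value outside its range is refused whole. "fingers" is the finger opening in mm, from 0 to 87.8, set as the call begins (left out, the last holds). The fingers move at their own pace and stop on an object; "squeeze" is the grip in N (left out, the last holds). Time passes only in rows, so rows that do not move let the fingers close. It gives the time, the measured TCP pose, the force and the opening at its end, in the units of the state.
- arm.state(): the state, without advancing time (a new reading comes with each control period).
- arm.get_image(name): name is "scene" or "top" or "wrist"; returns the picture (384x512x3 uint8, blue, green, red); there is no depth.
- arm.calibration(name): a dict with "fx", "fy", "cx", "cy" (pixels), "k1" (the pictures are not rectified: a ray, as slopes to the right and down, at radius r is drawn at 1 + k1 r^2 times it, then the intrinsics apply), "extrinsics" (4x4, takes a point from world to camera coordinates); the wrist camera has in their place "T_tool_cam" (4x4, takes a point from camera to tool coordinates, whose origin is the TCP and whose axes are the flange's). Camera axes: x right, y down, z forward; pixel columns grow to the right and rows downward; lengths in m; the calibration is good to about 2 mm. A picture is of the moment at which its call begins: read the wrist's pose just before it. calibration takes no time and is no camera call.
- arm.job_done(): hands the job in, once; it reports no verdict.
The state is a dict: "t": time; "joints": joint angles; "joint_velocities": joint speeds; "joint_torque": joint torques, N m; "position": TCP position; "ee_rot": TCP orientation; "contact_force": force on the tool from outside, world axes, zero at the start; "ft_torque": the same for the moment, N m; "opening": finger opening in m.
Only numpy, scipy, OpenCV 4.12 (cv2) and the standard library are available. Lean on these libraries where they do the work, as an engineer would, in place of code of your own. Each camera call takes 0.05 s, during which the arm holds its last target. There are 200 camera calls.

TASK

I want to weigh whole nutmegs onto the plate: switch the scale on with the green key, set it to grams with the yellow key, then zero out the plate with the blue key, pushing each key fully in and letting it spring back before the next. Then open the square spice jar: leave it standing in its caddy pocket, which braces it, unscrew the tight red cap anticlockwise, stop turning once its threads have let go and lift it straight off. Finish while still holding the cap in the gripper, level, two or three centimetres clear above the jar's mouth, and leave everything else where it is.

Things in the scene. Friction and masses are not known exactly. Their poses are not given: they have to be found in the camera images.
- scale: White portion scale, 270 (x) x 200 (y) x 38 mm, fixed; origin under its centre at deck level, z up, yaw within 0.2 rad. Its key panel is on its own -x side (towards the robot): yellow key at own y +58 mm, blue at 0, green at -58 mm, all at own x -106 mm. A steel platform 44 mm up carries the plate on the +x side. Scale and caddy stand side by side, either one left or right.
- key_power_top (a point): Centre of the top face of the green key, 46 mm above the deck: an upright round spring button, 24 mm across, standing 8 mm proud of the panel. It is pushed straight down.
- key_power (a joint): How far the green key is in, m: 0 out, 0.005 fully in (about 5 N; it starts to move at 1.5 N). Counts as pressed beyond 0.004; springs back by itself.
- key_unit_top (a point): Centre of the top face of the yellow key, the same size and height as the green one.
- key_unit (a joint): How far the yellow key is in, m, as for the green one.
- key_tare_top (a point): Centre of the top face of the blue key, the same size and height as the green one.
- key_tare (a joint): How far the blue key is in, m, as for the green one.
- caddy: Teal plastic caddy on a cedar board, fixed; three square pockets along its own y at -75, 0 and +75 mm (71 mm inside, 4 mm walls, floors 22 mm and rims 78 mm above the deck). A steel side clamp with red handle at its own -y end reaches 195 mm from the origin, under 80 mm high. Origin at deck level under the middle pocket; yaw within 0.2 rad. Two pockets hold lower jars, at most 75 mm tall.
- jar: Square glass jar of nutmegs, 68 x 68 mm, 108 mm tall to its open rim, about 0.4 kg, loose in one of the pockets (1.5 mm play on each side, so the pocket keeps it from turning), sides parallel to the caddy's. Origin under its centre, z up. Neck 44 mm across above a sloping shoulder 80 to 88 mm up, with three thread ridges that hold the cap's lugs.
- cap: Red cap, 57 mm across, 17.5 mm tall, 60 g; origin at the centre of its lower edge, z up; screwed on, 94 mm above the jar's foot. Its x axis starts within 0.1 rad of the jar's. It opens anticlockwise seen from above, tight at first (0.4 N m: grip firmly). The lugs are free at 0.75 to 1.6 rad from the jar's x axis (aim at 1.15); beyond, they hit the next ridges. Pulled up earlier it lifts the jar.
- cap_mark (a point): White mark on top of the cap near its edge, 25 mm from the centre along the cap's own x.
- plate: White melamine plate, 170 mm across and 17 mm high, lying on the scale's platform. Leave alone.
- clasp_jar: Round glass jar with hinged lid and steel clasp, 66 mm across, 74 mm tall, in another pocket of the caddy. Leave alone.
- shaker: Round steel salt shaker, 65 mm across, 72 mm tall, in another pocket of the caddy. Leave alone.
- tongs: Steel tongs, about 270 mm long, up to 60 mm wide, 30 mm high, lying on the deck to the left. Leave alone.
- brush: Wooden basting brush, about 260 mm long and 14 mm high, lying on the deck to the right. Leave alone.
- oil: Green oil bottle, 60 mm across, 190 mm tall, standing behind the scale and the caddy. Leave alone.

How it is judged:
By the outcome, as a careful person would: the job done as asked, in the order asked, and still so for the second after the job is handed in, while the arm keeps its last pose, push and grip.
It also fails if it takes over 64 s, if anything falls off the work surface, if the arm or the gripper's body presses on something with over 40 N, if the wrist force passes 120 N, or if a joint passes its speed limit or range.

## Working session

There is one attempt and no reset: what is moved stays moved. The work goes in short steps, Python scripts to look and compute and a tool call to move; the robot and the scene stay as the last step left them, time stands still between calls to the robot, and variables do not carry over. Pictures are saved under pics/ and viewed, about 8 in all and at most 12, crops included, and the job is handed in when it is done.

Besides the shell and the picture viewer there is one more tool, called by a JSON object that holds its "op" and its "data". step_arm: Moves the arm, as the interface text tells. Its arguments: {"type":"object","properties":{"steps":{"type":"array","items":{"type":"array","items":{"type":"array","items":{"type":"number"}}}},"fingers":{"type":"number"},"squeeze":{"type":"number"}},"required":["steps"]}

```bash
mkdir -p pics; ls; python3 - <<'E'
from cell import arm
import cv2,json
s=arm.state();print(s['t'],s['position'],s['ee_rot'],s['opening'],s['contact_force'])
a=arm.get_image("top");b=arm.get_image("scene")
cv2.imwrite('pics/top0.png',a);cv2.imwrite('pics/scene0.png',b)
for n in("top","scene","wrist"):print(n,arm.calibration(n))
E
```

```text
pics
0.0 [ 0.26188557 -0.56694275  0.23280845] [-3.06675864e+00 -6.74293021e-01  7.37717177e-04] 0.08752719689414708 [-0.14684676  0.92062273  0.18161451]
top {'fx': 419.2937252025056, 'fy': 419.2937252025056, 'cx': 254.41755181874476, 'cy': 190.21152806680448, 'k1': -0.025295979301954, 'extrinsics': array([[ 0.01906548, -0.99957742, -0.02194299, -0.01124433],
       [-0.98921527, -0.01567097, -0.14562821,  0.6234088 ],
       [ 0.14522281,  0.02448281, -0.98909602,  1.24834598],
       [ 0.        ,  0.        ,  0.        ,  1.        ]])}
scene {'fx': 460.8379975689604, 'fy': 460.8379975689604, 'cx': 260.65856827031183, 'cy': 191.6941356597106, 'k1': 0.055478638399604104, 'extrinsics': array([[-0.79357559,  0.60846768, -0.00220832,  0.48868831],
       [ 0.39484707,  0.51219919, -0.76272392, -0.16235255],
       [-0.46296175, -0.60615104, -0.64672045,  2.04538568],
       [ 0.        ,  0.        ,  0.        ,  1.        ]])}
wrist {'fx': 339.23629891527526, 'fy': 339.23629891527526, 'cx': 254.37715790623656, 'cy': 189.62657757517457, 'k1': -0.08689424720809794, 'T_tool_cam': array([[-2.23163582e-04, -9.56573962e-01, -2.91489630e-01,
         8.06393892e-02],
       [ 9.99999701e-01, -4.29295481e-04,  6.43211095e-04,
         1.13191015e-03],
       [-7.40414167e-04, -2.91489400e-01,  9.56573772e-01,
        -1.50840613e-01],
       [ 0.00000000e+00,  0.00000000e+00,  0.00000000e+00,
         1.00000000e+00]])}
```

View pics/top0.png

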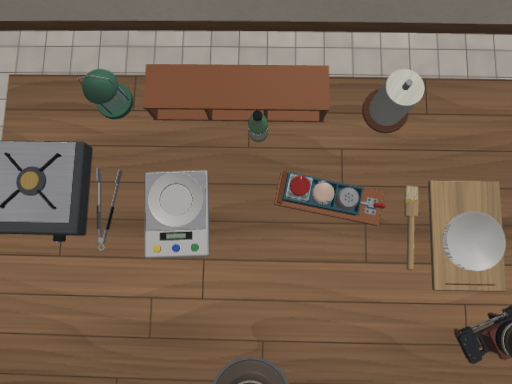

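View pics/scene0.png

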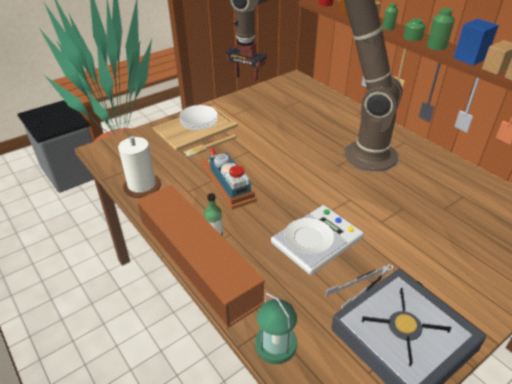

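The top view shows the scale on the left with keys yellow (157,249), blue (176,248) and green (195,247). The caddy is on the right, with the red cap in its left pocket at (300,187). The scene view shows the same keys near (350,229)/(337,220)/(326,212) and the cap at (236,171). Next I'll measure these with colour masks.

```bash
cat > h.py <<'E'
import cv2,numpy as np
from cell import arm
from scipy.spatial.transform import Rotation as R
def cam(name,state=None):
    c=arm.calibration(name)
    if name=='wrist':
        T=np.eye(4);T[:3,:3]=R.from_rotvec(state['ee_rot']).as_matrix();T[:3,3]=state['position']
        W=T@c['T_tool_cam']
    else: W=np.linalg.inv(c['extrinsics'])
    return c,W
def ray(c,W,uv):
    d=np.array([(uv[0]-c['cx'])/c['fx'],(uv[1]-c['cy'])/c['fy']]);u=d.copy()
    for _ in range(20): u=d/(1+c['k1']*(u@u))
    v=W[:3,:3]@np.array([u[0],u[1],1]);return W[:3,3],v
def onz(c,W,uv,z):
    o,v=ray(c,W,uv);return o+v*(z-o[2])/v[2]
def tri(cs,uvs):
    A=np.zeros((3,3));b=np.zeros(3)
    for (c,W),uv in zip(cs,uvs):
        o,v=ray(c,W,uv);v=v/np.linalg.norm(v);P=np.eye(3)-np.outer(v,v);A+=P;b+=P@o
    return np.linalg.solve(A,b)
RNG={'red':[((0,150,90),(6,255,255)),((174,150,90),(180,255,255))],'yellow':[((20,120,120),(33,255,255))],
 'blue':[((105,120,80),(125,255,255))],'green':[((45,100,60),(85,255,255))]}
def blobs(im,col,roi,amin=6):
    x0,y0,x1,y1=roi;h=cv2.cvtColor(im[y0:y1,x0:x1],cv2.COLOR_BGR2HSV)
    m=sum(cv2.inRange(h,np.array(a),np.array(b)) for a,b in RNG[col])
    n,_,st,ce=cv2.connectedComponentsWithStats(m)
    return sorted([(int(st[i,4]),ce[i,0]+x0,ce[i,1]+y0) for i in range(1,n) if st[i,4]>=amin],reverse=True)
E
python3 - <<'E'
from h import *
t=cv2.imread('pics/top0.png');s=cv2.imread('pics/scene0.png')
ct,cs=cam('top'),cam('scene')
for k,z in(('yellow',.046),('blue',.046),('green',.046)):
    a=blobs(t,k,(140,238,215,262));b=blobs(s,k,(310,200,365,240))
    print(k,a[:2],b[:2]);
    if a: print(onz(*ct,a[0][1:],z))
    if b: print(onz(*cs,b[0][1:],z))
    if a and b: print(tri([ct,cs],[a[0][1:],b[0][1:]]))
a=blobs(t,'red',(280,170,320,205));b=blobs(s,'red',(225,160,250,185));print(a[:3],b[:3])
print(onz(*ct,a[0][1:],.1335),onz(*cs,b[0][1:],.13))
E
```

```text
yellow [(41, np.float64(156.58536585365854), np.float64(248.17073170731706))] [(22, np.float64(350.27272727272725), np.float64(228.5))]
[0.44041509 0.29408232 0.046     ]
[0.44446155 0.29641917 0.046     ]
[0.44090864 0.29452174 0.04239772]
blue [(38, np.float64(175.44736842105263), np.float64(247.6578947368421))] [(18, np.float64(338.0), np.float64(219.66666666666666))]
[0.44313551 0.23638094 0.046     ]
[0.44675046 0.23799156 0.046     ]
[0.44370775 0.23645173 0.04309088]
green [(36, np.float64(194.08333333333334), np.float64(246.77777777777777))] [(16, np.float64(326.0), np.float64(211.5))]
[0.44692286 0.17957919 0.046     ]
[0.45087055 0.18017874 0.046     ]
[0.44784794 0.1791262  0.04355194]
[(271, np.float64(299.61623616236164), np.float64(185.3579335793358))] [(122, np.float64(236.58196721311475), np.float64(170.72131147540983))]
[ 0.62673923 -0.13211595  0.1335    ] [ 0.63033197 -0.13069353  0.13      ]
```

{"op": "step_arm", "data": {"steps": [[[35,-18,-4,0,0,0],[35,-18,-4,0,0,0],[35,-18,-4,0,0,0],[35,-18,-4,0,0,0],[35,-18,-4,0,0,0],[35,-18,-4,0,0,0],[35,-18,-4,0,0,0],[35,-18,-4,0,0,0]]]}}

```text
t: 0.77
position: [0.4537, -0.3178, 0.2602]
ee_rot: [-3.07, -0.642, 0.015]
contact_force: [1.0, -0.7, -0.9]
opening: 0.0878
```

{"op": "step_arm", "data": {"steps": [[[35,-18,0,0,0,0],[35,-18,0,0,0,0],[35,-18,0,0,0,0],[35,-18,0,0,0,0],[35,-18,0,0,0,0],[0,0,0,0,0,0],[0,0,0,0,0,0],[0,0,0,0,0,0]]]}}

```text
t: 1.43
position: [0.5866, -0.1442, 0.2578]
ee_rot: [-3.06, -0.664, 0.015]
contact_force: [-0.9, -0.2, -1.3]
opening: 0.0877
```

```bash
cat >> h.py <<'E'
def snap(name,fn):
    st=arm.state();im=arm.get_image(name);cv2.imwrite('pics/'+fn,im)
    return im,cam(name,st),st
def shift(st,p):
    Rm=R.from_rotvec(st['ee_rot']).as_matrix()
    return np.round(1000*Rm.T@(np.array(p)-st['position']),1)
E
python3 - <<'E'
from h import *
im,cw,st=snap('wrist','w1.png')
print(st['position'],st['joints'],st['ee_rot'])
a=blobs(im,'red',(0,0,512,384),60);print(a[:4])
print(onz(*cw,a[0][1:],.1335))
cv2.imwrite('pics/w1b.png',cv2.resize(im,(768,576)))
E
```

```text
[ 0.58662788 -0.14423946  0.25778373] [ 0.34044974  0.37808427 -0.23729068  1.59486693  0.08614373  1.19192267
 -1.05727232] [-3.05992311 -0.66360668  0.01471139]
[(3684, np.float64(264.6180781758958), np.float64(133.04315960912052)), (495, np.float64(120.36767676767677), np.float64(283.6929292929293)), (324, np.float64(437.9382716049383), np.float64(251.05864197530863)), (117, np.float64(385.14529914529913), np.float64(281.1794871794872))]
[ 0.62987486 -0.13342796  0.1335    ]
```

View pics/w1b.png

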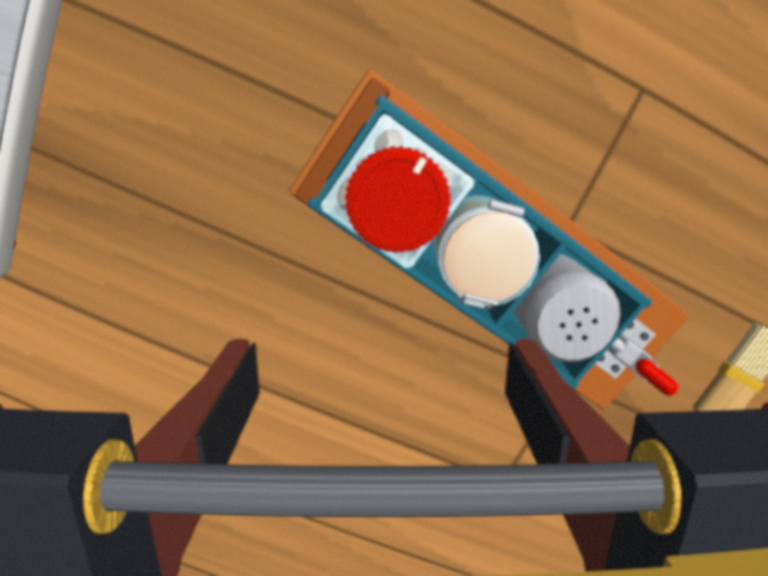

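The wrist view shows the red cap centred at (265,133) in original pixels, with its white mark at about (279,111). The teal caddy rim runs down to the right, with the jar in the first pocket. Next I'll measure the mark angle and the caddy yaw.

```bash
python3 - <<'E'
from h import *
im=cv2.imread('pics/w1.png');st=dict(position=np.array([0.58662788,-0.14423946,0.25778373]),ee_rot=np.array([-3.05992311,-0.66360668,0.01471139]))
cw=cam('wrist',st)
hsv=cv2.cvtColor(im,cv2.COLOR_BGR2HSV)
# cap: fill, enclosing circle of world points
m=sum(cv2.inRange(hsv,np.array(a),np.array(b)) for a,b in RNG['red'])
c=max(cv2.findContours(m,0,cv2.CHAIN_APPROX_NONE)[0],key=cv2.contourArea)
P=np.array([onz(*cw,p,.1335)[:2] for p in c[:,0].astype(float)]).astype(np.float32)
print('enclosing',cv2.minEnclosingCircle(P),cv2.fitEllipse(P))
fm=np.zeros(m.shape,np.uint8);cv2.drawContours(fm,[c],-1,255,-1);fm=cv2.morphologyEx(fm,cv2.MORPH_CLOSE,np.ones((9,9)))
w=cv2.inRange(hsv,np.array((0,0,150)),np.array((180,110,255)))&fm
n,_,s,ce=cv2.connectedComponentsWithStats(w);i=1+np.argmax(s[1:,4]);print(s[i],ce[i]);mk=onz(*cw,ce[i],.1335)
cc=onz(*cw,(264.6,133.0),.1335);print('mark',mk,'ang',np.arctan2(*(mk-cc)[1::-1]),np.linalg.norm(mk-cc))
# caddy teal
t=cv2.inRange(hsv,np.array((85,90,30)),np.array((105,255,255)))
t[:, :180]=0;t=cv2.morphologyEx(t,cv2.MORPH_CLOSE,np.ones((5,5)));k=np.vstack([q for q in cv2.findContours(t,0,2)[0] if cv2.contourArea(q)>40])[:,0].astype(float)
Q=np.array([onz(*cw,p,.078)[:2] for p in k]).astype(np.float32)
r=cv2.minAreaRect(Q);print(r);b=cv2.boxPoints(r);print(b)
for i in range(4):
    d=b[(i+1)%4]-b[i];print(np.linalg.norm(d),np.arctan2(d[1],d[0]))
st=arm.state();print(st['t'])
for nm,p in(('blue look',(.43,.236,.22)),):print(nm,shift(st,p),np.round(np.array(shift(st,p))/12))
E
```

```text
enclosing ((0.6294542551040649, -0.1339576244354248), 0.028513647615909576) ((0.6296011805534363, -0.13376405835151672), (0.054892491549253464, 0.05537255108356476), 152.64744567871094)
[276 105   8  11  52] [279.42307692 109.94230769]
mark [ 0.65141602 -0.13637188  0.1335    ] ang -0.13725814048898002 0.021719878510686106
((0.6155707836151123, -0.20690986514091492), (0.23147794604301453, 0.08276425302028656), 79.24977111816406)
[[ 0.55332637 -0.31289867]
 [ 0.6346381  -0.3283365 ]
 [ 0.6778152  -0.10092106]
 [ 0.5965035  -0.08548322]]
0.082764246 -0.18762685
0.23147798 1.3831694
0.082764246 2.953966
0.23147798 -1.7584233
1.4833
blue look [  15.6 -411.2   42.5] [  1. -34.   4.]
```

{"op": "step_arm", "data": {"steps": [[[1,-36,0,0,0,0],[1,-36,0,0,0,0],[1,-36,0,0,0,0],[1,-36,0,0,0,0],[1,-36,0,0,0,0],[1,-36,0,0,0,0],[1,-36,0,0,0,0],[1,-36,0,0,0,0]]], "fingers": 0, "squeeze": 20}}

```text
t: 2.15
position: [0.4722, 0.1069, 0.2584]
ee_rot: [-3.082, -0.605, 0.02]
contact_force: [0.1, 0.5, 0.7]
opening: 0.038
```

{"op": "step_arm", "data": {"steps": [[[1,-36,8,0,0,0],[1,-36,8,0,0,0],[1,-36,8,0,0,0],[1,-36,8,0,0,0],[0,0,0,0,0,0],[0,0,0,0,0,0],[0,0,0,0,0,0],[0,0,0,0,0,0]]]}}

```text
t: 2.82
position: [0.4182, 0.242, 0.2278]
ee_rot: [3.084, 0.589, -0.011]
contact_force: [-0.2, -1.0, -1.0]
opening: 0.0004
```

```bash
python3 - <<'E'
from h import *
im,cw,st=snap('wrist','w2.png')
print(st['position'],st['joints'],st['ee_rot'],st['opening'],st['contact_force'])
for k in('yellow','blue','green'):
    for a in blobs(im,k,(0,0,512,384),100)[:3]:
        p=onz(*cw,a[1:],.046);print(k,a,p,shift(st,[*p[:2],.065]))
cv2.imwrite('pics/w2b.png',cv2.resize(im,(768,576)))
E
```

```text
[0.41817294 0.24195227 0.22777617] [-0.1993738   0.21837794 -0.4897852   1.90633336  0.11563575  1.05178499
 -1.93113758] [ 3.08415361  0.5886146  -0.01095196] 0.00039536282349151013 [-0.21497645 -0.96814884 -0.97094585]
yellow (884, np.float64(315.868778280543), np.float64(379.79411764705884)) [0.18776463 0.0636322  0.046     ] [-278.7   80.9  164.8]
yellow (479, np.float64(78.93945720250522), np.float64(381.11899791231735)) [0.06254736 0.35194997 0.046     ] [-288.9 -233.3  164.8]
yellow (448, np.float64(212.43080357142858), np.float64(128.23883928571428)) [0.44148212 0.29361758 0.046     ] [ 41.9 -39.5 162.5]
blue (404, np.float64(268.1237623762376), np.float64(146.57673267326732)) [0.44466832 0.23631892 0.046     ] [ 23.7  14.9 162.6]
green (386, np.float64(321.72279792746116), np.float64(164.60880829015545)) [0.44770111 0.17922539 0.046     ] [  5.5  69.1 162.8]
```

View pics/w2b.png

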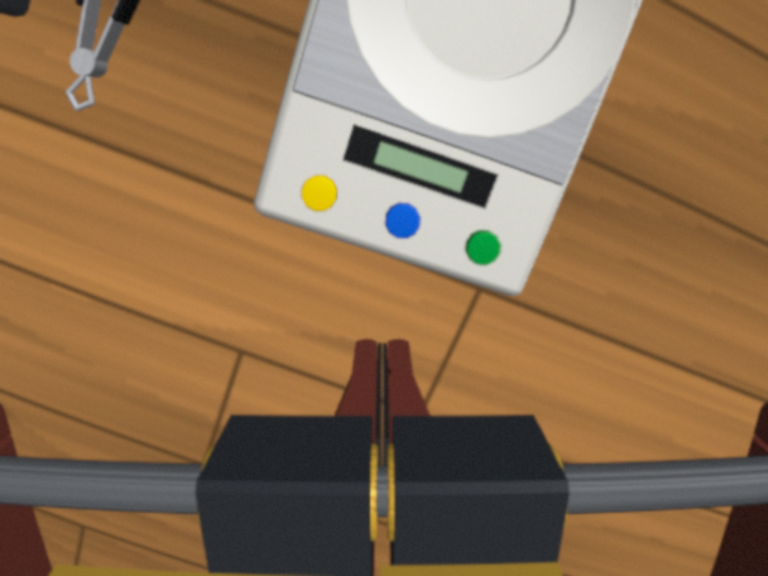

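Keys seen at (212,128) yellow, (268,147) blue and (322,165) green in original pixels. They match the top-view positions within 2 mm, and the fingers are closed. Next I'll move over the green key.

{"op": "step_arm", "data": {"steps": [[[1,14,23,0,0,0],[1,14,23,0,0,0],[1,14,23,0,0,0],[1,14,23,0,0,0],[1,14,23,0,0,0],[1,0,23,0,0,0],[0,0,0,0,0,0],[0,0,0,0,0,0]]]}}

```text
t: 3.53
position: [0.4579, 0.1646, 0.0885]
ee_rot: [3.088, 0.556, 0.004]
contact_force: [-0.2, 0.4, 0.1]
opening: 0.0002
```

```bash
cat > g.py <<'E'
from h import *
import sys
K={'g':(.4477,.1793),'b':(.4443,.2364),'y':(.4412,.2940)}
st=arm.state();print(np.round(st['t'],2),np.round(st['position'],4),np.round(st['ee_rot'],4),np.round(st['contact_force'],1),np.round(st['joints'],2))
for k in sys.argv[1]:print(k,shift(st,[*K[k],.051]))
Rm=R.from_rotvec(st['ee_rot']).as_matrix();print('tilt fix (tool rv)',np.round(Rm.T@np.cross(Rm[:,2],[0,0,-1]),4),'yaw',np.arctan2(Rm[1,0],Rm[0,0]))
E
python3 g.py gyb
```

```text
3.53 [0.4579 0.1646 0.0885] [3.088  0.5562 0.004 ] [-0.2  0.4  0.1] [-0.12  0.4  -0.4   2.05  0.23  0.73 -1.88]
g [ -4.5 -17.5  37.4]
y [  29.4 -127.2   37. ]
b [ 12.3 -72.2  37.2]
tilt fix (tool rv) [ 0.0043 -0.0018  0.    ] yaw 0.35638837525972994
```

{"op": "step_arm", "data": {"steps": [[[-4.5,-17,0,0,0,0],[0,0,20,0,0,0],[0,0,0,0,0,0],[0,0,0,0,0,0]]]}}

```text
t: 3.87
position: [0.451, 0.1784, 0.0733]
ee_rot: [3.09, 0.548, 0.013]
contact_force: [-0.6, 0.1, 0.7]
opening: 0.0004
```

```bash
python3 g.py g
```

```text
3.87 [0.451  0.1784 0.0733] [3.0896 0.5485 0.0129] [-0.6  0.1  0.7] [-0.16  0.42 -0.39  2.07  0.25  0.69 -1.94]
g [-3.  -2.1 22.2]
tilt fix (tool rv) [ 0.005  -0.0075  0.    ] yaw 0.3513849814940593
```

{"op": "step_arm", "data": {"steps": [[[-3,-2,8,0,0,0],[0,0,6,0,0,0],[0,0,3,0,0,0],[0,0,3,0,0,0]]]}}

```text
t: 4.2
position: [0.4501, 0.1798, 0.0562]
ee_rot: [3.091, 0.547, 0.023]
contact_force: [-2.2, 0.0, 1.9]
opening: 0.0007
```

```bash
python3 g.py g
```

```text
4.2 [0.4501 0.1798 0.0562] [3.0905 0.5469 0.0231] [-2.2  0.   1.9] [-0.18  0.44 -0.38  2.09  0.28  0.64 -1.97]
g [-2.5 -0.4  5.2]
tilt fix (tool rv) [ 0.0055 -0.014  -0.    ] yaw 0.35031621561800624
```

{"op": "step_arm", "data": {"steps": [[[0,0,3,0,0,0],[0,0,3,0,0,0],[0,0,3,0,0,0]]]}}

```text
t: 4.45
position: [0.4503, 0.1799, 0.051]
ee_rot: [3.088, 0.546, 0.024]
contact_force: [-19.4, -8.9, 72.7]
opening: 0.0006
```

```bash
python3 g.py g
```

```text
4.45 [0.4503 0.1799 0.051 ] [3.088  0.5459 0.0239] [-19.4  -8.9  72.7] [-0.19  0.45 -0.37  2.09  0.29  0.63 -1.98]
g [-2.7 -0.3  0. ]
tilt fix (tool rv) [ 0.0082 -0.014  -0.    ] yaw 0.3500036034848559
```

The key bottomed at TCP z of about 0.051 with a 73 N spike, because the arm is stiff. I'll release straight up and press the next keys in finer steps.

{"op": "step_arm", "data": {"steps": [[[0,0,-6,0,0,0],[0,0,-12,0,0,0],[0,0,-12,0,0,0],[0,0,0,0.008,-0.014,0],[0,0,0,0,0,0]]]}}

```text
t: 4.87
position: [0.4508, 0.1805, 0.0841]
ee_rot: [3.093, 0.548, 0.003]
contact_force: [0.9, -0.4, -0.3]
opening: 0.0007
```

```bash
python3 g.py gy; python3 - <<'E'
from h import *
im,cw,st=snap('wrist','w3.png')
for k in('yellow','blue','green'):
    for a in blobs(im,k,(0,0,512,384),60)[:3]:
        p=onz(*cw,a[1:],.046);print(k,a,p)
E
```

```text
4.87 [0.4508 0.1805 0.0841] [3.0927 0.5483 0.0033] [ 0.9 -0.4 -0.3] [-0.16  0.4  -0.4   2.06  0.24  0.72 -1.92]
g [-3.4  0.  33.1]
y [  29.9 -109.9   33. ]
tilt fix (tool rv) [ 0.001 -0.002  0.   ] yaw 0.350947447657629
yellow (1266, np.float64(70.25750394944708), np.float64(177.22827804107425)) [0.44290296 0.29219773 0.046     ]
yellow (858, np.float64(316.07808857808857), np.float64(379.8997668997669)) [0.35223572 0.0951549  0.046     ]
yellow (453, np.float64(76.71743929359823), np.float64(381.12362030905075)) [0.28540065 0.26132545 0.046     ]
blue (1178, np.float64(162.32427843803055), np.float64(204.2453310696095)) [0.44579199 0.23553423 0.046     ]
green (468, np.float64(253.82264957264957), np.float64(221.91239316239316)) [0.45393423 0.18067371 0.046     ]
```

{"op": "step_arm", "data": {"steps": [[[9,-32,0,0,0,0],[9,-32,0,0,0,0],[8,-32,0,0,0,0],[0,0,0,0,0,0],[0,0,0,0,0,0]]]}}

```text
t: 5.33
position: [0.442, 0.2799, 0.0788]
ee_rot: [3.092, 0.536, -0.004]
contact_force: [-0.7, -0.1, -0.3]
opening: 0.0006
```

```bash
python3 g.py y
```

```text
5.33 [0.442  0.2799 0.0788] [ 3.0923  0.5365 -0.0043] [-0.7 -0.1 -0.3] [-0.34  0.47 -0.4   1.97  0.26  0.76 -2.12]
y [  4.  -13.6  27.7]
tilt fix (tool rv) [ 0.0026  0.0032 -0.    ] yaw 0.3435538503943185
```

{"op": "step_arm", "data": {"steps": [[[3.5,-13,0,0,0,0],[0,0,10,0,0,0],[0,0,5,0,0,0],[0,0,0,0,0,0]]]}}

```text
t: 5.67
position: [0.4399, 0.291, 0.0593]
ee_rot: [3.09, 0.536, -0.01]
contact_force: [0.6, 1.4, 0.3]
opening: 0.0005
```

```bash
python3 g.py y
```

```text
5.67 [0.4399 0.291  0.0593] [ 3.0902  0.5363 -0.0105] [0.6 1.4 0.3] [-0.37  0.51 -0.39  1.97  0.28  0.73 -2.16]
y [ 2.3 -2.4  8.3]
tilt fix (tool rv) [0.004  0.0075 0.    ] yaw 0.3436258287215405
```

{"op": "step_arm", "data": {"steps": [[[1,-1,2,0,0,0],[0,0,2,0,0,0],[0,0,1.5,0,0,0],[0,0,0,0,0,0]]]}}

```text
t: 6.0
position: [0.4406, 0.2901, 0.0527]
ee_rot: [3.091, 0.532, -0.013]
contact_force: [-1.7, 1.0, 4.2]
opening: 0.0005
```

```bash
python3 g.py y
```

```text
6.0 [0.4406 0.2901 0.0527] [ 3.0908  0.5319 -0.0126] [-1.7  1.   4.2] [-0.38  0.52 -0.38  1.97  0.29  0.72 -2.16]
y [ 1.9 -3.4  1.6]
tilt fix (tool rv) [0.0039 0.0088 0.    ] yaw 0.3408182726865752
```

{"op": "step_arm", "data": {"steps": [[[0,0,1,0,0,0],[0,0,0.8,0,0,0]]]}}

```text
t: 6.17
position: [0.4406, 0.2902, 0.0523]
ee_rot: [3.091, 0.531, -0.012]
contact_force: [-4.0, -1.4, 13.6]
opening: 0.0004
```

```bash
python3 g.py y
```

```text
6.17 [0.4406 0.2902 0.0523] [ 3.091   0.5313 -0.0116] [-4.  -1.4 13.6] [-0.38  0.52 -0.38  1.97  0.29  0.72 -2.16]
y [ 1.8 -3.4  1.2]
tilt fix (tool rv) [0.0039 0.0082 0.    ] yaw 0.3404597206823642
```

The yellow key is fully in: 13.6 N, well above the 5 N stop. I'll release it and move to blue.

{"op": "step_arm", "data": {"steps": [[[0,0,-6,0,0,0],[0,0,-12,0,0,0],[0,0,-8,0,0,0],[0,0,0,0.004,0.008,0],[-5,16,0,0,0,0],[-5,16,0,0,0,0],[-5,16,0,0,0,0],[0,0,0,0,0,0]]]}}

```text
t: 6.83
position: [0.4442, 0.2377, 0.0823]
ee_rot: [-3.095, -0.533, -0.009]
contact_force: [0.1, -0.3, -0.2]
opening: 0.0005
```

```bash
python3 g.py b
```

```text
6.83 [0.4442 0.2377 0.0823] [-3.0952 -0.5326 -0.0091] [ 0.1 -0.3 -0.2] [-0.27  0.43 -0.4   2.02  0.25  0.73 -2.05]
b [-0.5  1.3 31.3]
tilt fix (tool rv) [ 0.0001 -0.0059  0.    ] yaw 0.3408083672638226
```

{"op": "step_arm", "data": {"steps": [[[0,0,10,0,-0.006,0],[0,0,7,0,0,0],[0,0,4,0,0,0],[0,0,0,0,0,0]]]}}

```text
t: 7.17
position: [0.4447, 0.2388, 0.0595]
ee_rot: [-3.095, -0.53, -0.002]
contact_force: [-0.5, 0.8, -0.3]
opening: 0.0005
```

```bash
python3 g.py b
```

```text
7.17 [0.4447 0.2388 0.0595] [-3.0954e+00 -5.3050e-01 -2.0000e-03] [-0.5  0.8 -0.3] [-0.28  0.47 -0.39  2.03  0.27  0.69 -2.07]
b [-1.2  2.2  8.5]
tilt fix (tool rv) [-0.0008 -0.0014  0.    ] yaw 0.3394496968243552
```

{"op": "step_arm", "data": {"steps": [[[0,1,2,0,0,0],[0,0,2,0,0,0],[0,0,1.5,0,0,0],[0,0,0,0,0,0]]]}}

```text
t: 7.5
position: [0.4448, 0.2392, 0.0529]
ee_rot: [-3.095, -0.535, -0.0]
contact_force: [-1.2, -1.2, 5.3]
opening: 0.0004
```

{"op": "step_arm", "data": {"steps": [[[0,0,1,0,0,0],[0,0,0.8,0,0,0]]]}}

```text
t: 7.67
position: [0.4448, 0.2393, 0.0522]
ee_rot: [3.095, 0.535, 0.001]
contact_force: [-4.7, -3.6, 16.3]
opening: 0.0005
```

```bash
python3 g.py b
```

```text
7.67 [0.4448 0.2393 0.0522] [3.0954e+00 5.3490e-01 9.0000e-04] [-4.7 -3.6 16.3] [-0.29  0.48 -0.38  2.03  0.28  0.68 -2.08]
b [-1.4  2.5  1.2]
tilt fix (tool rv) [ 0.0004 -0.0005  0.    ] yaw 0.34220595100122375
```

{"op": "step_arm", "data": {"steps": [[[0,0,-6,0,0,0],[0,0,-15,0,0,0],[0,0,-30,0,0,0],[0,0,-35,0,0,0],[0,0,-35,0,0,0],[0,0,-30,0,0,0],[0,0,0,0,0,0]]], "fingers": 76}}

```text
t: 8.25
position: [0.4425, 0.2414, 0.2087]
ee_rot: [-3.092, -0.54, 0.005]
contact_force: [1.2, -0.2, -0.3]
opening: 0.0436
```

```bash
sed -i "s/K={/K={'c':(.6295,-.1335),/" h.py g.py; python3 g.py c
```

```text
8.25 [0.4425 0.2414 0.2087] [-3.0925 -0.5397  0.0049] [ 1.2 -0.2 -0.3] [-0.21  0.27 -0.46  1.89  0.13  1.01 -1.95]
c [ 49.4 416.5 156.4]
tilt fix (tool rv) [-0.0029  0.0027  0.    ] yaw 0.3455397866448278
```

{"op": "step_arm", "data": {"steps": [[[3,36,0,0,0,0],[3,36,0,0,0,0],[3,36,0,0,0,0],[3,36,0,0,0,0],[3,36,0,0,0,0],[3,36,0,0,0,0],[3,36,0,0,0,0],[3,36,0,0,0,0]]]}}

```text
t: 8.92
position: [0.5672, -0.0179, 0.21]
ee_rot: [-3.079, -0.571, -0.013]
contact_force: [0.4, -0.3, 0.1]
opening: 0.0759
```

{"op": "step_arm", "data": {"steps": [[[2,34,0,0,0,0],[2,30,0,0,0,0],[2,20,0,0,0,0],[0,0,0,0,0,0],[0,0,0,0,0,0],[0,0,0,0,0,0]]]}}

```text
t: 9.42
position: [0.6052, -0.1076, 0.2053]
ee_rot: [-3.085, -0.554, -0.011]
contact_force: [0.0, 0.4, 0.4]
opening: 0.076
```

```bash
python3 g.py c; cat > c.py <<'E'
from h import *
import sys
z=float(sys.argv[2])
im,cw,st=snap('wrist',sys.argv[1])
hsv=cv2.cvtColor(im,cv2.COLOR_BGR2HSV)
m=sum(cv2.inRange(hsv,np.array(a),np.array(b)) for a,b in RNG['red'])
c=max([q for q in cv2.findContours(m,0,cv2.CHAIN_APPROX_NONE)[0]],key=cv2.contourArea)
P=np.array([onz(*cw,p,z)[:2] for p in c[:,0].astype(float)]).astype(np.float32)
cc,r=cv2.minEnclosingCircle(P);print('circle',cc,r,'shift',shift(st,[*cc,.122]))
fm=np.zeros(m.shape,np.uint8);cv2.drawContours(fm,[cv2.convexHull(c)],-1,255,-1)
w=cv2.inRange(hsv,np.array((0,0,150)),np.array((180,110,255)))&fm
n,_,s,ce=cv2.connectedComponentsWithStats(w)
for i in range(1,n):
    if s[i,4]>20:
        d=onz(*cw,ce[i],z)[:2]-np.array(cc);print('mark',s[i,4],ce[i],'r',np.hypot(*d),'ang',np.arctan2(d[1],d[0]),'rel jar',np.arctan2(d[1],d[0])+.188)
E
python3 c.py w4.png .1335
```

```text
9.42 [ 0.6052 -0.1076  0.2053] [-3.0845 -0.5536 -0.0107] [0.  0.4 0.4] [ 0.3   0.43 -0.27  1.65  0.12  1.08 -1.22]
c [ 12.5  33.8 154.2]
tilt fix (tool rv) [-0.0064 -0.0081 -0.    ] yaw 0.35514899706939823
circle (0.6304627060890198, -0.1328299194574356) 0.029323523864150047 shift [14.2 33.  83.2]
mark 69 [317.46376812 161.37681159] r 0.021239192251577624 ang -0.17120932912628878 rel jar 0.016790670873711222
```

{"op": "step_arm", "data": {"steps": [[[6,15,0,-0.003,-0.004,0],[7,18,0,-0.003,-0.004,0],[0,0,20,0,0,0],[0,0,20,0,0,0],[0,0,0,0,0,0],[0,0,0,0,0,0]]]}}

```text
t: 9.97
position: [0.6295, -0.122, 0.1665]
ee_rot: [-3.084, -0.578, -0.005]
contact_force: [-0.8, 0.7, 0.1]
opening: 0.0762
```

```bash
python3 g.py c;python3 c.py w5.png .1335; python3 -c "
import cv2;cv2.imwrite('pics/w5b.png',cv2.resize(cv2.imread('pics/w5.png'),(768,576)))"
```

```text
9.97 [ 0.6295 -0.122   0.1665] [-3.0844 -0.5779 -0.0052] [-0.8  0.7  0.1] [ 0.3   0.51 -0.26  1.62  0.14  1.03 -1.2 ]
c [ -4.6  11.  115.5]
tilt fix (tool rv) [-0.0028 -0.0039  0.    ] yaw 0.37040539664451994
circle (0.6321317553520203, -0.1336442083120346) 0.03015104867517948 shift [-1.9 11.9 44.5]
mark 88 [289.26136364 205.5       ] r 0.019433030504891962 ang -0.1366194852020949 rel jar 0.05138051479790509
```

View pics/w5b.png

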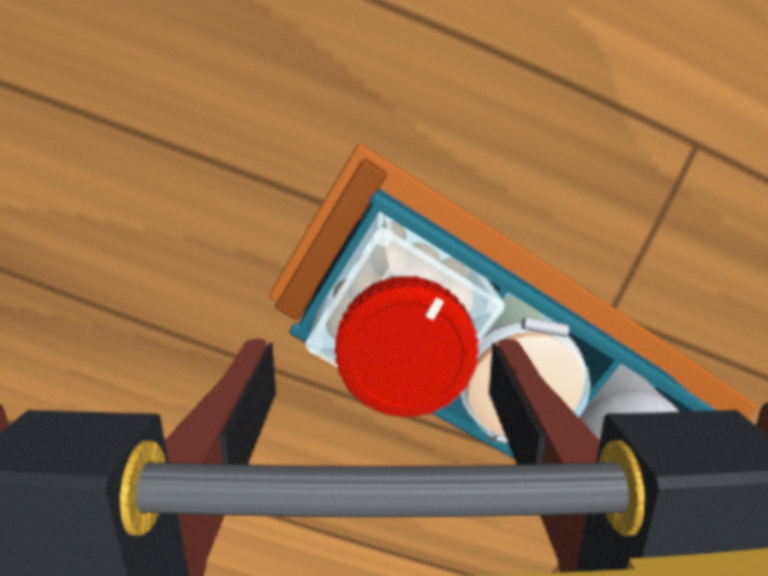

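The cap is centred at (271,231) in original pixels, offset from the finger midline (256) by about 11 mm. The neighbouring jars are lower than the fingertips. Next I'll correct laterally and descend.

{"op": "step_arm", "data": {"steps": [[[-3,9,0,0,0,0],[0,2,8,-0.003,-0.004,0],[0,0,0,0,0,0],[0,0,0,0,0,0]]]}}

```text
t: 10.35
position: [0.6318, -0.1327, 0.1616]
ee_rot: [3.085, 0.582, 0.006]
contact_force: [0.8, -0.3, 0.9]
opening: 0.0763
```

```bash
sed -i "s/.6295,-.1335/.6302,-.1335/" g.py; python3 g.py c
```

```text
10.35 [ 0.6318 -0.1327  0.1616] [3.0853 0.5824 0.0056] [ 0.8 -0.3  0.9] [ 0.31  0.52 -0.25  1.61  0.15  1.02 -1.19]
c [-2.200e+00 -1.000e-01  1.106e+02]
tilt fix (tool rv) [ 0.0024 -0.0032 -0.    ] yaw 0.3731350901075806
```

{"op": "step_arm", "data": {"steps": [[[-2,0,12,0.002,-0.003,0],[0,0,12,0,0,0],[0,0,9,0,0,0],[0,0,0,0,0,0],[0,0,0,0,0,0]]]}}

```text
t: 10.77
position: [0.6295, -0.1337, 0.1251]
ee_rot: [3.087, 0.582, -0.0]
contact_force: [-0.3, 0.1, 0.5]
opening: 0.0756
```

```bash
python3 g.py c
```

```text
10.77 [ 0.6295 -0.1337  0.1251] [ 3.0871e+00  5.8180e-01 -3.0000e-04] [-0.3  0.1  0.5] [ 0.31  0.56 -0.25  1.64  0.16  0.96 -1.19]
c [ 0.7  0.1 74.1]
tilt fix (tool rv) [0.0001 0.0002 0.    ] yaw 0.3725734994854725
```

{"op": "step_arm", "data": {"steps": [[[0,0,3,0,0,0],[0,0,0,0,0,0]]]}}

```text
t: 10.93
position: [0.6295, -0.1336, 0.1215]
ee_rot: [-3.087, -0.582, 0.001]
contact_force: [-0.1, 0.0, 1.0]
opening: 0.0761
```

{"op": "step_arm", "data": {"steps": [[[0,0,0,0,0,0],[0,0,0,0,0,0],[0,0,0,0,0,0],[0,0,0,0,0,0],[0,0,0,0,0,0],[0,0,0,0,0,0]]], "fingers": 40, "squeeze": 50}}

```text
t: 11.43
position: [0.6295, -0.1326, 0.1219]
ee_rot: [-3.086, -0.583, 0.0]
contact_force: [0.6, 1.0, -0.9]
opening: 0.0563
```

```bash
python3 g.py c
```

```text
11.43 [ 0.6295 -0.1326  0.1219] [-3.0862e+00 -5.8300e-01  5.0000e-04] [ 0.6  1.  -0.9] [ 0.3   0.56 -0.25  1.65  0.16  0.95 -1.19]
c [ 0.3  1.1 70.9]
tilt fix (tool rv) [-0.0009  0.0001 -0.    ] yaw 0.3734137026734776
```

Gripped at 56.3 mm opening with low side force. Now unscrewing, which is a negative turn about tool z.

{"op": "step_arm", "data": {"steps": [[[0,0,0,0,0,-0.08],[0,0,0,0,0,-0.08],[0,0,0,0,0,-0.08]]]}}

```text
t: 11.68
position: [0.6296, -0.1327, 0.122]
ee_rot: [-2.992, -0.955, -0.0]
contact_force: [-0.0, 0.0, -1.9]
opening: 0.0565
```

```bash
python3 g.py c; python3 -c "
from h import *;print(arm.state()['ft_torque'])"; python3 c.py w6.png .1335
```

```text
11.68 [ 0.6296 -0.1327  0.122 ] [-2.9923e+00 -9.5520e-01 -1.0000e-04] [-0.   0.  -1.9] [ 0.34  0.57 -0.3   1.64  0.2   0.96 -0.98]
c [-0.  1. 71.]
tilt fix (tool rv) [-0.0005 -0.0002  0.    ] yaw 0.6180092366192211
[ 0.09931122 -0.10830902 -0.18971039]
circle (0.6321592330932617, -0.1321922093629837) 0.03055085986852646 shift [2.3 1.1 0. ]
mark 137 [277.54014599 231.10218978] r 0.019361779864836535 ang 0.04044122864228074 rel jar 0.22844122864228072
```

{"op": "step_arm", "data": {"steps": [[[0,0,0,0,0,-0.09],[0,0,0,0,0,-0.09],[0,0,0,0,0,-0.09],[0,0,0,0,0,-0.09],[0,0,0,0,0,-0.09],[0,0,0,0,0,-0.08],[0,0,0,0,0,-0.05],[0,0,0,0,0,0]]]}}

```text
t: 12.4
position: [0.6301, -0.132, 0.1222]
ee_rot: [-2.576, -1.796, -0.003]
contact_force: [0.0, 0.5, 0.4]
opening: 0.0568
```

```bash
python3 g.py c; python3 -c "
from h import *;print(arm.state()['ft_torque'])"; python3 c.py w7.png .1335;  python3 -c "
import cv2;cv2.imwrite('pics/w7b.png',cv2.resize(cv2.imread('pics/w7.png'),(768,576)))"
```

```text
12.4 [ 0.6301 -0.132   0.1222] [-2.5763 -1.7964 -0.0028] [0.  0.5 0.4] [ 0.44  0.59 -0.45  1.64  0.29  0.98 -0.46]
c [-1.5  0.6 71.2]
tilt fix (tool rv) [ 0.0003 -0.002  -0.    ] yaw 1.2178012773729026
[0.0549758  0.10768743 0.00357486]
circle (0.6315004825592041, -0.13111144304275513) 0.030469488352537155 shift [1.3 1.  0.2]
mark 136 [277.47794118 230.93382353] r 0.019499539020872942 ang 0.6479498413545588 rel jar 0.8359498413545587
```

View pics/w7b.png

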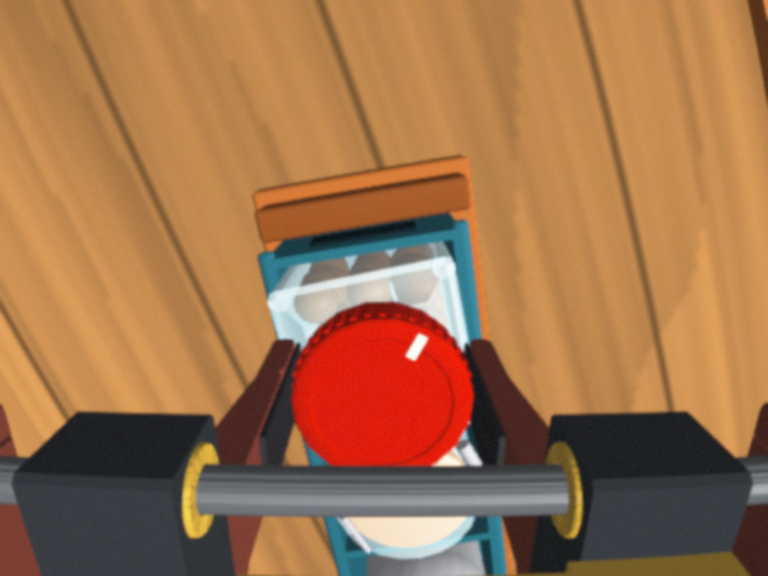

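The cap turned with the gripper without slipping: the mark stayed at pixel (277,231). The cap is now about 0.89 rad from the jar's axis, so it needs another 0.26.

{"op": "step_arm", "data": {"steps": [[[0,0,0,0,0,-0.09],[0,0,0,0,0,-0.09],[0,0,0,0,0,-0.07],[0,0,0,0,0,0],[0,0,0,0,0,0]]]}}

```text
t: 12.87
position: [0.6297, -0.1318, 0.1222]
ee_rot: [-2.342, -2.092, -0.002]
contact_force: [-1.4, 0.6, -1.1]
opening: 0.0567
```

```bash
python3 g.py c; python3 -c "
from h import *;print(arm.state()['ft_torque'])"; python3 c.py w8.png .1335
```

```text
12.87 [ 0.6297 -0.1318  0.1222] [-2.342e+00 -2.092e+00 -2.200e-03] [-1.4  0.6 -1.1] [ 0.48  0.6  -0.5   1.63  0.33  0.99 -0.25]
c [-1.7  0.7 71.2]
tilt fix (tool rv) [-0.     -0.0019  0.    ] yaw 1.458121022873884
[ 0.11103789  0.04102025 -0.02247556]
circle (0.6305199265480042, -0.13083621859550476) 0.030440567061305046 shift [1.1 0.7 0.2]
mark 140 [277.44285714 230.8       ] r 0.019588624811100606 ang 0.8827157502706515 rel jar 1.0707157502706515
```

{"op": "step_arm", "data": {"steps": [[[0,0,-2,0,-0.002,0],[0,0,-3,0,0,0],[0,0,-3,0,0,0]]]}}

```text
t: 13.17
position: [0.6295, -0.1322, 0.1302]
ee_rot: [2.35, 2.085, -0.002]
contact_force: [-0.2, 0.6, -0.9]
opening: 0.0562
```

```bash
python3 g.py c
```

```text
13.17 [ 0.6295 -0.1322  0.1302] [ 2.3502e+00  2.0846e+00 -1.8000e-03] [-0.2  0.6 -0.9] [ 0.48  0.59 -0.5   1.63  0.33  1.01 -0.25]
c [-1.1  0.9 79.2]
tilt fix (tool rv) [-0.0007  0.0009  0.    ] yaw 1.4511718272682252
```

The force is about the cap's weight only (0.9 N), so the jar isn't lifting. I'll continue upward.

{"op": "step_arm", "data": {"steps": [[[0,0,-6,0,0,0],[0,0,-8,0,0,0],[0,0,-8,0,0,0],[0,0,-6,0,0,0],[0,0,0,0,0,0],[0,0,0,0,0,0]]]}}

```text
t: 13.67
position: [0.6309, -0.1324, 0.164]
ee_rot: [2.35, 2.079, 0.002]
contact_force: [0.5, -0.3, -0.4]
opening: 0.0564
```

```bash
python3 g.py c
```

```text
13.67 [ 0.6309 -0.1324  0.164 ] [2.3500e+00 2.0794e+00 1.7000e-03] [ 0.5 -0.3 -0.4] [ 0.48  0.56 -0.52  1.6   0.31  1.06 -0.24]
c [ -1.   -0.9 113. ]
tilt fix (tool rv) [0.0035 0.0016 0.    ] yaw 1.4487672666839257
```

{"op": "step_arm", "data": {"steps": [[[0,0,3,0.003,0.002,0],[0,0,0,0,0,0],[0,0,0,0,0,0]]]}}

```text
t: 13.92
position: [0.6308, -0.1324, 0.1607]
ee_rot: [-2.353, -2.082, -0.001]
contact_force: [-0.3, -0.5, -0.8]
opening: 0.0568
```

```bash
python3 g.py c; python3 - <<'E'
from h import *
w,cw,st=snap('wrist','w9.png');s,_,_=snap('scene','s9.png');t,_,_=snap('top','t9.png')
a=cv2.resize(w,(400,300));b=cv2.resize(s[100:300,170:437],(400,300),interpolation=2);c=cv2.resize(t[130:280,130:330],(400,300),interpolation=2)
cv2.imwrite('pics/f9.png',np.vstack([np.hstack([a,b]),np.hstack([c,cv2.resize(cv2.imread('pics/scene0.png')[100:300,170:437],(400,300))])]))
E
```

```text
13.92 [ 0.6308 -0.1324  0.1607] [-2.3529e+00 -2.0817e+00 -1.1000e-03] [-0.3 -0.5 -0.8] [ 0.48  0.56 -0.51  1.6   0.31  1.06 -0.24]
c [ -1.2  -0.5 109.7]
tilt fix (tool rv) [ 0.0004 -0.0005 -0.    ] yaw 1.4486142831759272
```

View pics/f9.png

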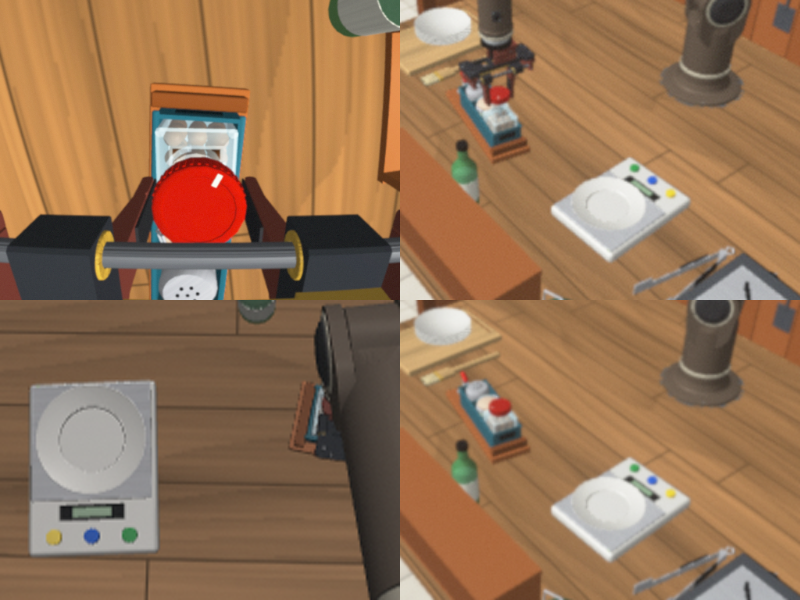

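The cap is held level above the jar, seen at (200,200) in the top-left tile. The jar is still in its pocket with the neck visible under the cap, and the scale, plate, oil and tongs are unmoved compared with the first picture. Handing in.

```bash
python3 -c "
from cell import arm
print(arm.job_done())"
```

```text
the job is handed in; nothing more can be done
None
```

I pressed the green, yellow and blue keys in that order, unscrewed the red cap, and handed the job in at about 14 s of the 64 s allowed. The gripper is still holding the cap level above the open jar.

- **Keys:** each one was pushed to its stop and released before the next. The yellow press reached 14 N and the blue 16 N. I have no reading of the key positions themselves; that they went fully in is judged from the force and the tool height.
- **Green key force:** that press was harder than intended. It reached about 73 N on the fingertips, under the 120 N wrist limit. It is over the 40 N limit, which is stated for the arm and the gripper's body.
- **Cap:** it turned without slipping to roughly 1.1 rad from the jar's axis, against a target of 1.15. The two ways I estimated the angle gave between 1.07 and 1.15, all inside the free range.
- **Lift:** the force while lifting was about 1 N, roughly the cap's own weight. By the measured lift of about 39 mm, the cap's lower edge is about 25 mm above the jar's mouth, and the tool's tilt is under 0.001 rad.
- **Other items:** the last pictures show the jar still in its pocket. The scale, plate, oil bottle and tongs look unmoved. The arm hid part of the caddy and the brush from the top camera, so I could not check those from above.

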